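# Open the filter hatch of a bench air pump

### The job

The inlet filter of the low bench air pump is due for a change. Press down the black catch at one end of the pump's deck so that the filter lid springs free, then push the lid by its ridge along the deck, away from the catch, until it is out of its guides and the filter opening is completely uncovered. Do not force the lid or pick it up: leave it lying flat on the pump's deck, with the other things on the worktop left where they are.

Things in the scene. Friction and masses are not known exactly. Their poses are not given: they have to be found in the camera images.
- pump: Bench air pump, fixed: low white case 112 x 254 mm; flat grey deck, 60 mm above its origin (centre of its underside). z up; y along its length from the catch end (-127 mm) to the empty end of the deck (+127 mm); x across. A rim 5 mm high borders the deck; its inner face at the empty end is at y = 116 mm. A tall incubator stands behind its right end (world x over 0.6 m, y under 0.12 m).
- filter_opening (a point): Centre of the filter opening in the deck, at deck height, at pump y = -15 mm; the opening is 60 mm (x) x 50 mm (y), 10 mm deep to the pleated filter, and hidden by the lid at the start. Two guides with lips over the lid's edges (lips from 35 mm off the middle, tops 10.5 mm above the deck) hold the lid from pump y = -64 to 12 mm.
- catch (a joint): Black rocker catch on the deck, rad: 0 latched, 0.26 pressed to its stop. Its nose hooks a slot in the lid and comes free at about 0.15; pressing takes 3 to 5 N at the pad. Freed, a sprung ejector at once pushes the lid about 7 mm along pump +y: the nose then rests on top of the lid and cannot latch again.
- catch_pad (a point): Centre of the top of the catch's press pad (34 mm across x, 26 mm along y), 14 mm above the deck and 26 mm from the hinge when latched, at pump y = -106 mm. Pressed down, it sinks 6.5 mm to the stop.
- lid: White filter lid, loose, about 50 g, a plate 76 mm (x) x 78 mm (y) x 6 mm; origin: centre of its underside, axes as the pump's when seated (then at pump x = 0, y = -21 mm, z = 60 mm). It slides flat on the deck along pump +y. A ridge 46 mm across, 8 mm thick and 12 mm high stands on its top near the leading edge.
- lid_ridge (a point): Middle of the rear face of the lid's ridge (the face towards the catch, to push on), 12 mm above the lid's underside, 6 mm above its top. With the lid sprung free there are about 50 mm of clear lid between this face and the catch's nose.
- lid_corner_left (a point): Rear lower corner of the lid (the end towards the catch) at lid x = -38 mm.
- lid_corner_right (a point): Rear lower corner of the lid at lid x = +38 mm. The opening is uncovered and the guides cleared when both corners are past pump y = 12 mm.
- spare_filter: Bystander: spare pleated filter cartridge, 58 x 48 x 10 mm, lying flat behind the pump.
- cup: Bystander: specimen cup with an orange cap, 65 mm across, 68 mm high, beside the catch end.
- dish: Bystander: petri dish, 59 mm across, 15 mm high, behind the pump.
- tweezers: Bystander: steel forceps, 13 x 124 x 8 mm, lying past the empty end of the pump.
- marker: Bystander: red pen, 15 x 139 x 13 mm, lying left of the pump.
- counter: Bystander: hand tally counter, 76 x 56 x 20 mm, lying left of the pump.
Not all that is in view belongs to the job. There is more than one size of the lid; the one meant has the size given above.

How it is judged (in metres and radians):
On the way, in this order (a step that is already met when the one before it is completed fails the run):
1. the catch is pressed down by the fingers (value of joint catch above 0.13 rad and contact force between the fingers and pump above 0.5 N), for 0.1 s.
2. the lid is pushed out of its guides (y of each of lid_corner_left, lid_corner_right in the frame of pump above 0.012 m), for 0.1 s.
At the end, for the whole second after the job is handed in: Both rear corners of the lid are past the guides and the opening (beyond pump y = 12 mm); the lid lies flat on the deck (height within 3 mm, tilt under 0.06 rad), at rest, and the catch has sprung back (under 0.05 rad) (all of step 2 and z of lid in the frame of pump between 0.057 and 0.063 m and angle between lid's own z axis and vertical below 0.06 rad and value of joint catch below 0.05 rad and linear speed of lid below 0.01 m/s); the robot touches nothing.
It fails at once if the lid is lifted more than 15 mm off the deck (z of lid in the frame of pump above 0.075 m).
It fails at once if the lid is forced (fingers on it with more than 30 N) (contact force between the fingers and lid above 30 N).
It fails at once if a bystander is moved more than 20 mm (distance of any of spare_filter, cup, dish, tweezers, marker, counter from where it was at the start of the episode above 0.02 m).
It also fails if it takes over 42 s, if anything falls off the work surface, if the arm or the gripper's body presses on something with over 40 N, if the wrist force passes 120 N, or if a joint passes its speed limit or range.

### The arm

A 6-joint arm with a two-finger parallel gripper is mounted at the origin on a cart in front of the work surface, level with it; the furniture and walls round the work are solid. World frame = base frame: x ahead of the robot, y to its left, z up, the work surface at z = 0. Lengths are in mm, angles in rad, forces in N, time in s.
With the tool pointing down it reaches from about 300 to 775 mm from the base axis. Payload 14.6 kg.
Tool frame: the origin (TCP) lies at the very end of the fingers, on their centre line; the grasp point (between the pads) lies 19 mm behind it; z points along the fingers, y is the line along which they close (so a half turn about z gives the same grasp; the last joint's range is limited). The gripper opens to 94 mm and grips with 3 to 60 N. Pads are 16 mm wide; open, the fingers measure 119 mm over their backs; the gripper's body (75 mm by 177 mm) begins 78 mm behind the grasp point.
Start: joints at [1.223, 0.3, 1.521, -0, 1.321, -0.067], TCP at [152.416, 528.449, 205.446] pointing down, gripper open.
Joint ranges: [-3.03, 3.03], [-0.79, 2.21], [0.23, 2.52], [-1.04, 4.18], [0, 3.07], [-2.55, 2.55]. Speed limits (rad/s): [2.22, 2.22, 2.57, 3.14, 3.14, 3.14].

### API

Orientations are given as [roll, pitch, yaw] about the fixed x, y, z axes, in that order (R = Rz(yaw) Ry(pitch) Rx(roll)).
In Python, from cell import manip, optics gives the robot as it stands.
- The arm moves only by the shell command python3 -m crank 'ROWS' [FORCE]. ROWS is JSON, a list of rows, each a list of 7 numbers: the opening in per cent of the stroke, from 0 (shut) to 100 (fully open), then the shift along the tool's x, y, z in mm, then the turn, a rotation vector about the tool's x, y, z in rad. A call has 1 to 10 rows; each row is the pose to reach, as a shift and turn from the pose commanded when the call began, along the tool's axes at that moment; what a row does not reach only later rows make up. A row lasts 1/10 s, in which the tool goes at most 50 mm and 8.59 degrees, less where a joint would pass 70% of its speed; a pose out of reach is approached as far as the arm can. A call with a gripper value outside its range is refused whole. The fingers move at their own pace and stop on an object; FORCE is the grip in N (left out, the last holds). Time passes only in rows, so rows that repeat a pose let the fingers close. It gives the time, the measured TCP pose, the force, the opening and the grip force at its end, in the units of the state.
- manip.read_state(): the state, without advancing time (a new reading comes with each control period).
- optics.camera(name): name is "scene" or "top" or "wrist"; returns (picture, depth): 480x640x3 uint8, red, green, blue; 480x640 float32, mm along the optical axis (not along the pixel's ray), 0 where there is no reading.
- optics.calibration(name): a dict with "camera_matrix" (3x3 intrinsics, pixels), "R" (3x3) and "t" (3): a world point X has camera coordinates R X + t. Camera axes: x right, y down, z forward; pixel columns grow to the right and rows downward; lengths in mm; the calibration is good to about 2 mm. The wrist camera is an equidistant fisheye: a pixel r from the principal point sees the ray r / f radians off the axis. A picture is of the moment at which its call begins: read the wrist's pose just before it. calibration takes no time and is no camera call; for the wrist camera it gives the pose at the moment of the call.
- manip.sign_off(): hands the job in; it is judged then, once.
The state is a dict: "clock": time; "joints": joint angles; "qd": joint speeds; "effort": joint torques, N m; "eef_pos": TCP position; "eef_rot": TCP orientation; "wrist_force": force on the tool from outside, world axes, zero at the start; "moment": the same for the moment, N m; "finger_gap": finger opening in mm; "finger_force": force on a finger pad.
Only numpy, scipy, OpenCV 4.12 (cv2) and the standard library are available. Lean on these libraries where they do the work, as an engineer would, in place of code of your own. Each camera call takes 0.05 s, during which the arm holds its last target. There are 200 camera calls.

## Working session

There is one attempt and no reset: what is moved stays moved. The work goes in short steps, Python scripts to look and compute and a shell command to move; the robot and the scene stay as the last step left them, time stands still between calls to the robot, and variables do not carry over. Pictures are saved under pics/ and viewed, at most 10 in all, crops included, and the job is handed in when it is done.

```bash
ls; mkdir -p pics
python3 - <<'E'
from cell import manip, optics
import cv2, numpy as np
print(manip.read_state())
for n in("top","scene"):
    p,d=optics.camera(n); cv2.imwrite(f"pics/{n}0.png",p[:,:,::-1]); np.savez(f"{n}0.npz",p=p,d=d)
    print(n,optics.calibration(n))
E
```

```text
pics
{'clock': 0.0, 'joints': array([ 1.22340224e+00,  3.00476847e-01,  1.52159746e+00,  1.55515736e-05,
        1.32067734e+00, -6.65835068e-02]), 'qd': array([ 0.00074792,  0.00039496,  0.00246554,  0.00058333,  0.00079546,
       -0.00035872]), 'effort': array([ 1.46595667e-04, -5.31804836e+01, -3.52739775e+01,  7.09120464e-02,
        2.43364874e-02, -8.47310753e-05]), 'eef_pos': array([152.3241894 , 528.21138813, 204.87624362]), 'eef_rot': array([-3.14043723e+00, -9.21424851e-05,  2.86077817e+00]), 'wrist_force': array([-0.28635376, -0.40454015,  0.59002936]), 'moment': array([-0.03031478, -0.01373653,  0.01593131]), 'finger_force': 0.0, 'finger_gap': 94.43656506889957}
top {'camera_matrix': array([[478.4263126 ,   0.        , 329.21369734],
       [  0.        , 478.4263126 , 242.7522375 ],
       [  0.        ,   0.        ,   1.        ]]), 'R': array([[ 0.00585482, -0.99971427,  0.02317547],
       [-0.99663793, -0.00772769, -0.08156663],
       [ 0.08172241, -0.02261999, -0.99639841]]), 't': array([ 319.68238159,  510.94735219, 1083.1647805 ])}
scene {'camera_matrix': array([[617.21087394,   0.        , 320.1652191 ],
       [  0.        , 617.21087394, 236.54217127],
       [  0.        ,   0.        ,   1.        ]]), 'R': array([[-0.73958016, -0.67305173,  0.00474909],
       [-0.32565768,  0.3516548 , -0.87765937],
       [ 0.58904012, -0.65064604, -0.47926138]]), 't': array([593.38966587,  96.94456423, 982.58784599])}
```

View pics/top0.png

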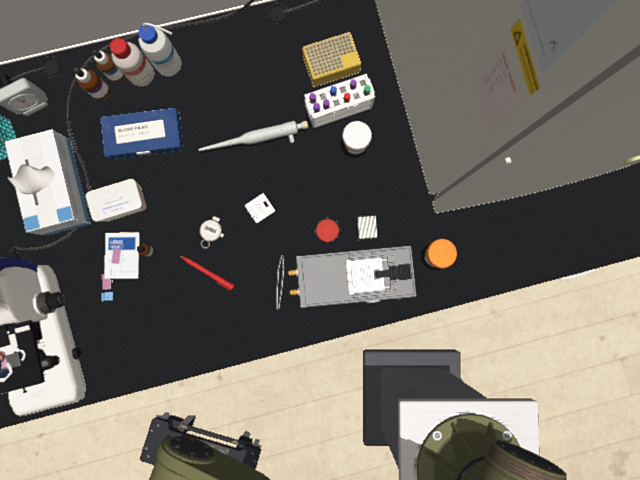

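View pics/scene0.png

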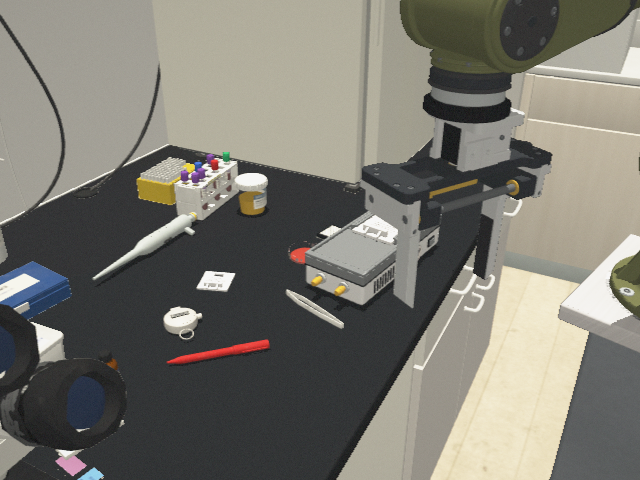

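The top view shows the pump at about cols 297–415, rows 247–307. The black catch is at (400,271), the white lid at about (366,276) and the empty end is to the left. The cup is at (441,254), close to the catch end.

```bash
cat > h.py <<'E'
import numpy as np, cv2
from cell import manip, optics
def cast(cal,uv,z):
    K,R,t=cal["camera_matrix"],np.array(cal["R"]),np.array(cal["t"])
    uv=np.atleast_2d(np.asarray(uv,float)); r=np.c_[(uv-K[:2,2])/[K[0,0],K[1,1]],np.ones(len(uv))]@R
    c=-R.T@t; return c+r*((z-c[2])/r[:,2])[:,None]
E
python3 - <<'E'
from h import *
f=np.load("top0.npz"); p=f["p"];d=f["d"]; cal=optics.calibration("top")
c=p[235:320,285:465]; cv2.imwrite("pics/crop1.png",cv2.resize(c[:,:,::-1],None,fx=4.4,fy=4.4,interpolation=cv2.INTER_CUBIC))
# deck/case mask by height: world z from depth
v,u=np.mgrid[235:320,285:425]; D=d[235:320,285:425]
K,R,t=cal["camera_matrix"],cal["R"],cal["t"]
P=(np.stack([(u-K[0,2])/K[0,0]*D,(v-K[1,2])/K[1,1]*D,D],-1)-t)@R
z=P[...,2]; m=((z>50)&(z<90)&(D>0)).astype(np.uint8)
cs,_=cv2.findContours(m,cv2.RETR_EXTERNAL,cv2.CHAIN_APPROX_NONE); k=max(cs,key=cv2.contourArea)
uv=k[:,0]+[285,235]; X=cast(cal,uv,64)[:,:2].astype(np.float32); print("case",cv2.minAreaRect(X))
print("deck z",np.percentile(z[m>0],[5,25,50,75,95]))
sub=p[235:320,285:425]; g=sub.max(2)
for n,mm,zz in(("catch",(g<60)&(m>0),74),("lid",(sub.min(2)>190)&(m>0),66)):
    n_,l,s,_=cv2.connectedComponentsWithStats(mm.astype(np.uint8)); i=1+np.argmax(s[1:,4])
    q=np.argwhere(l==i)[:,::-1]+[285,235]; X=cast(cal,q,zz)[:,:2].astype(np.float32)
    print(n,s[i],cv2.minAreaRect(X),np.median(z[l==i]))
E
```

```text
case ((432.9231872558594, 264.8038024902344), (111.87361907958984, 253.77781677246094), 5.7379350662231445)
deck z [57.18425624 59.47461298 62.21396545 66.18076942 73.14404558]
catch [ 91  30  35  15 329] ((441.31494140625, 185.29844665527344), (30.437191009521484, 74.18730926513672), 0.3823266327381134) 72.86915742256059
lid [  61   23   43   37 1128] ((433.8429260253906, 240.76519775390625), (75.0941162109375, 89.44898223876953), 5.377956867218018) 65.84100535870031
```

View pics/crop1.png

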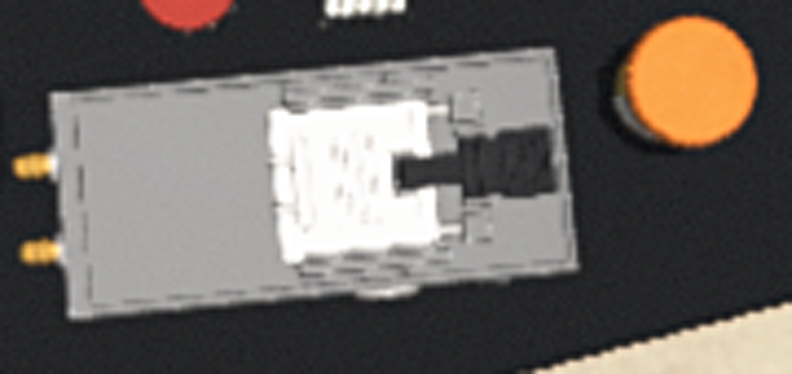

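```bash
python3 -m crank '[[0,-38,-27,5,0,0,0.12],[0,-76,-55,10,0,0,0.24],[0,-115,-82,15,0,0,0.36],[0,-153,-110,20,0,0,0.48],[0,-191,-137,25,0,0,0.6],[0,-229,-164,30,0,0,0.71],[0,-267,-192,35,0,0,0.83],[0,-306,-219,40,0,0,0.95],[0,-344,-247,45,0,0,1.07],[0,-382,-274,50,0,0,1.19]]' 20; python3 -m crank '[[0,0,0,0,0,0,0],[0,0,0,0,0,0,0],[0,0,0,0,0,0,0]]'
python3 - <<'E'
from h import *
s=manip.read_state(); print(s["eef_pos"],s["eef_rot"],s["finger_gap"],s["wrist_force"])
cal=optics.calibration("wrist"); p,d=optics.camera("wrist"); print(cal); cv2.imwrite("pics/w1.png",p[:,:,::-1]); np.savez("w1.npz",p=p,d=d)
E
```

```text
clock: 1.1
eef_pos: [444.3, 157.5, 155.2]
eef_rot: [-3.141, 0.0, 1.666]
wrist_force: [-0.4, 0.5, 0.6]
finger_gap: 17.4
finger_force: 0.0
clock: 1.4
eef_pos: [443.0, 160.0, 155.4]
eef_rot: [-3.141, -0.0, 1.672]
wrist_force: [0.8, -0.1, 0.2]
finger_gap: 0.4
finger_force: 0.0
[443.01863679 159.96636776 155.42106957] [-3.14132490e+00 -1.02560481e-04  1.67245839e+00] 0.44223704371059214 [ 0.82626204 -0.07521728  0.15020551]
{'camera_matrix': array([[371.64829954,   0.        , 318.1823714 ],
       [  0.        , 371.64829954, 237.582662  ],
       [  0.        ,   0.        ,   1.        ]]), 'R': array([[ 9.94804128e-01,  1.01803130e-01,  9.32616576e-04],
       [ 9.88290305e-02, -9.67860232e-01,  2.31256122e-01],
       [ 2.44452394e-02, -2.29962375e-01, -9.72892459e-01]]), 't': array([-458.3098936 ,   99.10507169,  366.48323602])}
```

View pics/w1.png

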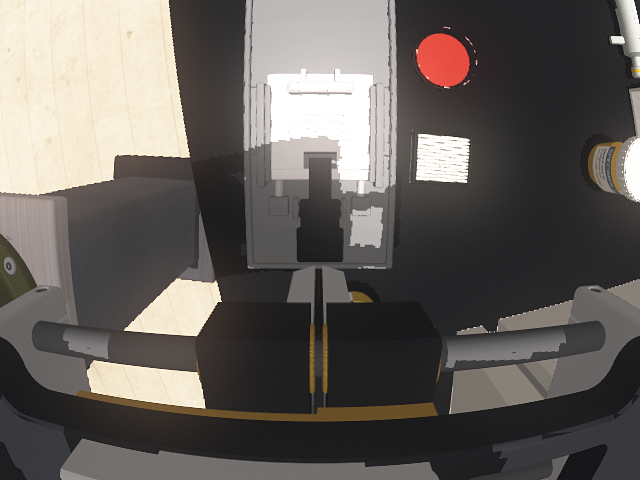

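The wrist view shows the catch, with its pad at about cols 297–343, rows 200–262. The nose is at about (320,160) and the lid ridge at about (320,88). I'm aligned across x.

```bash
cat >> h.py <<'E'
def wcast(cal,uv,z):
    K=cal["camera_matrix"]; uv=np.asarray(uv,float)
    q=cv2.fisheye.undistortPoints(uv.reshape(-1,1,2),K,np.zeros(4))[:,0]
    return cast({"camera_matrix":np.eye(3),"R":cal["R"],"t":cal["t"]},q,z)
A=0.1001
def topump(X): 
    d=np.asarray(X)[:,:2]-[432.9,264.8]; c,s=np.cos(A),np.sin(A); return np.c_[d@[c,s],d@[-s,c]]
E
python3 - <<'E'
from h import *
cal=optics.calibration("wrist"); p=np.load("w1.npz")["p"]
g=p.max(2).astype(int)
print("col321", g[140:275,321].tolist()); print("row230",g[230,285:365].tolist())
for n,uv,z in(("deck end rim",[[320,267]],65),("pad",[[297,230],[343,230],[320,262],[320,200]],74),("nose",[[320,153]],70),("ridge face top",[[320,94]],78),("rims",[[248,230],[392,230]],65)):
    print(n,topump(wcast(cal,uv,z)).round(1).tolist())
E
```

```text
col321 [212, 214, 213, 212, 212, 211, 212, 210, 211, 210, 210, 191, 124, 117, 139, 141, 143, 131, 107, 107, 107, 104, 104, 104, 101, 101, 100, 98, 96, 97, 96, 94, 94, 92, 90, 89, 88, 87, 87, 84, 86, 82, 82, 80, 80, 79, 77, 78, 74, 73, 72, 71, 73, 68, 68, 68, 67, 63, 65, 63, 62, 61, 61, 60, 59, 59, 57, 56, 56, 55, 54, 51, 51, 53, 50, 50, 52, 48, 47, 46, 45, 46, 44, 43, 44, 42, 40, 41, 41, 41, 42, 40, 38, 37, 40, 38, 36, 36, 37, 35, 33, 34, 35, 35, 35, 36, 33, 35, 35, 36, 33, 31, 34, 33, 33, 34, 33, 32, 31, 32, 29, 27, 76, 73, 77, 87, 91, 87, 72, 31, 32, 31, 31, 31, 31]
row230 [88, 88, 86, 88, 86, 88, 88, 87, 88, 90, 85, 63, 29, 35, 35, 34, 37, 36, 38, 36, 38, 40, 38, 38, 39, 37, 39, 39, 38, 38, 38, 40, 41, 40, 40, 40, 42, 42, 40, 39, 42, 42, 44, 43, 42, 43, 44, 43, 44, 43, 44, 44, 45, 43, 43, 45, 43, 43, 60, 98, 95, 94, 95, 94, 94, 90, 147, 191, 189, 187, 188, 187, 188, 187, 189, 188, 187, 188, 189, 188]
deck end rim [[2.3, -124.9]]
pad [[-14.4, -94.2], [18.6, -94.2], [2.2, -118.2], [2.0, -72.5]]
nose [[2.0, -39.5]]
ridge face top [[1.8, 1.6]]
rims [[-51.8, -96.2], [56.3, -96.0]]
```

```bash
python3 -m crank '[[0,0,1,30,0,0,0],[0,0,1,60,0,0,0],[0,-1,1,74,0,0,0],[0,-1,1,78,0,0,0],[0,-1,1,80,0,0,0],[0,-1,1,82,0,0,0],[0,-1,1,83,0,0,0],[0,-1,1,84,0,0,0],[0,-1,1,85,0,0,0],[0,-1,1,85,0,0,0]]'
```

```text
clock: 2.45
eef_pos: [445.0, 158.3, 70.7]
eef_rot: [3.141, 0.0, 1.671]
wrist_force: [2.4, -3.7, 4.2]
finger_gap: 0.6
finger_force: 2.0
```

```bash
python3 -m crank '[[0,0,0,0.5,0,0,0],[0,0,0,1,0,0,0],[0,0,0,1.5,0,0,0],[0,0,0,2,0,0,0],[0,0,0,2.5,0,0,0],[0,0,0,2.5,0,0,0],[0,0,0,2.5,0,0,0]]'
python3 - <<'E'
from h import *
p,d=optics.camera("wrist"); cv2.imwrite("pics/w2.png",p[:,:,::-1])
cal=optics.calibration("wrist"); np.savez("w2.npz",p=p,R=cal["R"],t=cal["t"])
E
```

```text
clock: 3.15
eef_pos: [445.1, 158.2, 68.7]
eef_rot: [3.141, 0.0, 1.671]
wrist_force: [-1.7, -7.5, 13.9]
finger_gap: 0.5
finger_force: 7.5
```

View pics/w2.png

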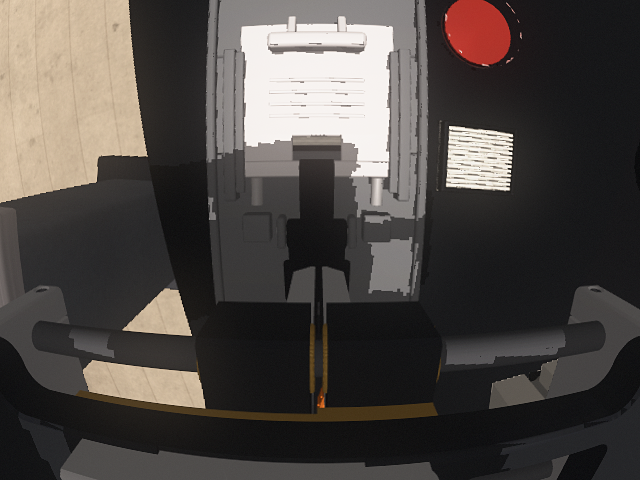

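The catch is pressed. The ridge is at about rows 33–48 and the nose plate at about row 145. Next I check whether the lid sprung.

Run:
```python
from h import *
cal=optics.calibration("wrist")
for n,uv,z in(("ridge rear top",[[275,46],[318,45],[360,46]],78),("ridge rear base",[[275,52],[318,51],[360,52]],66),("lid front",[[318,25]],66),("lid rear corners",[[245,176],[390,176]],66),("nose tip",[[318,146]],72)):
    print(n,topump(wcast(cal,uv,z)).round(1).tolist())
```

```text
ridge rear top [[-17.1, 9.4], [2.5, 9.5], [21.6, 9.4]]
ridge rear base [[-18.5, 9.7], [2.5, 9.8], [22.9, 9.7]]
lid front [[2.5, 23.7]]
lid rear corners [[-33.5, -52.0], [38.0, -52.0]]
nose tip [[2.5, -37.8]]
```

```bash
python3 -m crank '[[0,0,0,-15,0,0,0],[0,0,0,-40,0,0,0],[0,35,1,-40,0,0,0],[0,70,1,-40,0,0,0],[0,95,1,-40,0,0,0],[0,95,1,-40,0,0,0],[0,95,1,-20,0,0,0],[0,95,1,-8,0,0,0],[0,95,1,-3,0,0,0],[0,95,1,-3,0,0,0]]'
python3 - <<'E'
from h import *
s=manip.read_state(); print(topump([s["eef_pos"]]),s["eef_pos"],s["wrist_force"])
p,d=optics.camera("wrist"); cv2.imwrite("pics/w3.png",p[:,:,::-1])
E
```

```text
clock: 4.2
eef_pos: [435.9, 252.5, 70.3]
eef_rot: [-3.14, 0.0, 1.67]
wrist_force: [0.0, 0.0, -0.3]
finger_gap: 0.6
finger_force: 0.0
[[  1.72569399 -12.51949946]] [435.86816556 252.51562457  70.32044076] [ 0.04224941  0.04476558 -0.28525446]
```

View pics/w3.png

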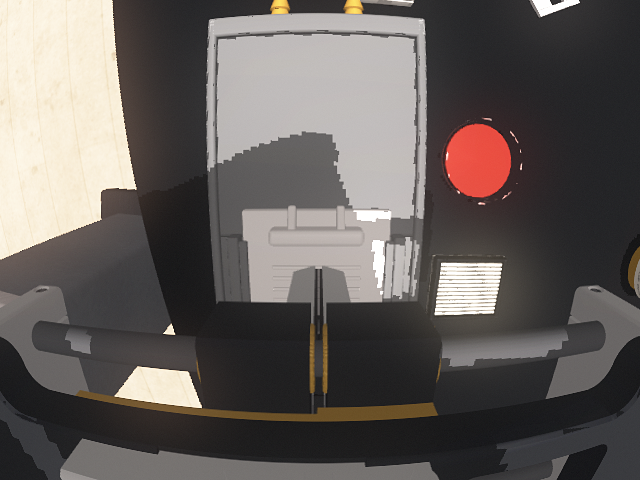

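The fingers sit behind the ridge (row about 237) and touch nothing. I push now.

```bash
python3 -m crank '[[0,6,0,0,0,0,0],[0,10,0,0,0,0,0],[0,13,0,0,0,0,0],[0,15,0,0,0,0,0],[0,17,0,0,0,0,0],[0,20,0,0,0,0,0],[0,23,0,0,0,0,0],[0,26,0,0,0,0,0],[0,29,0,0,0,0,0],[0,32,0,0,0,0,0]]'
python3 - <<'E'
from h import *
s=manip.read_state(); print(topump([s["eef_pos"]]))
p,d=optics.camera("wrist"); cv2.imwrite("pics/w4.png",p[:,:,::-1])
E
```

```text
clock: 5.25
eef_pos: [432.8, 285.2, 70.9]
eef_rot: [-3.141, -0.0, 1.671]
wrist_force: [-1.0, -0.2, 0.6]
finger_gap: 0.6
finger_force: 0.2
[[ 1.96522571 20.3284218 ]]
```

View pics/w4.png

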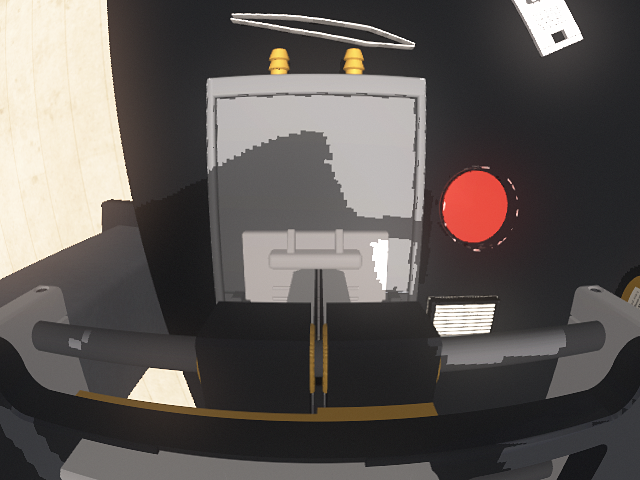

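The lid is moving straight, with the ridge against the fingers at row 258. I continue the push.

```bash
python3 -m crank '[[0,4,0,0,0,0,0],[0,8,0,0,0,0,0],[0,12,0,0,0,0,0],[0,16,0,0,0,0,0],[0,20,0,0,0,0,0],[0,24,0,0,0,0,0],[0,28,0,0,0,0,0],[0,32,0,0,0,0,0],[0,35,0,0,0,0,0],[0,38,0,0,0,0,0]]'; python3 -m crank '[[0,4,0,0,0,0,0],[0,7,0,0,0,0,0],[0,10,0,0,0,0,0],[0,13,0,0,0,0,0],[0,15,0,0,0,0,0],[0,15,0,0,0,0,0],[0,15,0,0,0,0,0]]'; python3 -m crank '[[0,-5,0,0,0,0,0],[0,-10,0,0,0,0,0],[0,-10,0,-30,0,0,0],[0,-40,0,-70,0,0,0],[0,-80,0,-90,0,0,0],[0,-120,0,-90,0,0,0],[0,-140,0,-90,0,0,0],[0,-140,0,-90,0,0,0],[0,-140,0,-90,0,0,0]]'
python3 - <<'E'
from h import *
s=manip.read_state(); print(topump([s["eef_pos"]]))
p,d=optics.camera("wrist"); cv2.imwrite("pics/w5.png",p[:,:,::-1])
E
```

```text
clock: 6.3
eef_pos: [429.1, 323.0, 70.9]
eef_rot: [3.142, 0.0, 1.671]
wrist_force: [0.1, -0.5, -0.3]
finger_gap: 0.2
finger_force: 0.2
clock: 7.0
eef_pos: [427.6, 337.7, 70.9]
eef_rot: [-3.142, -0.0, 1.671]
wrist_force: [0.4, 0.3, 0.2]
finger_gap: 0.9
finger_force: 0.0
clock: 7.9
eef_pos: [441.7, 198.3, 161.0]
eef_rot: [3.141, -0.0, 1.67]
wrist_force: [-0.2, -0.7, -0.5]
finger_gap: 1.0
finger_force: 0.0
[[  2.0961506  -67.07454937]]
```

View pics/w5.png

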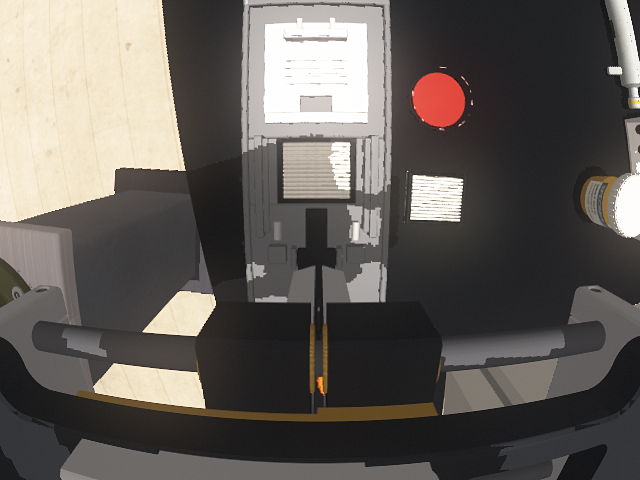

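The opening (rows 140–203) is fully uncovered. The lid lies flat, its rear edge at row 124 and the guide ends at row 137. I'll confirm this numerically and hand in.

Run:
```python
from h import *
X=topump(wcast(optics.calibration("wrist"),[[266,123],[368,123],[318,137]],62)); print(X.round(1))
if X[:2,1].min()>15: print(manip.sign_off())
```

```text
[[-35.4  22. ]
 [ 40.3  21.9]
 [  3.2  10.9]]
the job is handed in; nothing more can be done
None
```

The job is handed in: the catch was pressed, and the lid sprang free and was pushed clear of its guides; it lies flat on the deck with both rear corners at about pump y = 22 mm (12 mm needed), the opening is fully uncovered, and the arm is clear of everything.

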